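Index a vial carousel by its star wheel

TASK

Take the blue-handled pick from its stand and, working its tip down through the slot in the white indexer's cover, push the orange star wheel round tooth by tooth in the direction of the arrow until the white-capped vial (on the yellow patch of the carousel) stands right under the needle. Then put the pick back in its stand, fully home. Turn the wheel only with the pick through the slot - touch neither the carousel nor its vials - and leave the loose bottle and flask where they are.

Things in the scene. Friction and masses are not known exactly. Their poses are not given: they have to be found in the camera images.
- indexer: White square housing, 152 x 152 mm, cover top 45 mm above the worktop, fixed. Origin: centre of its underside, on the vertical axis of wheel and carousel; z up. The slot is on its -x side; an aluminium needle bracket (18 mm wide, top 117 mm high, small nut to 123 mm) stands on its +x side, 59 to 69 mm from the axis, with an arm reaching in to 19 mm from it. Inner floor 8 mm high.
- slot (a point): Centre of the access slot at the cover's top face, 56 mm from the wheel axis on the indexer's -x side. The slot is 46 mm long along the indexer's y (tangent to the wheel), 13 mm wide along its x; cover 5 mm thick. A blue arrow next to it points to the indexer's -y: push the teeth that way. Site axes are the indexer's.
- star_wheel: Orange star wheel under the cover, seen through the slot. 12 straight radial teeth, one every pi/6, 8 mm wide, from 47 to 63 mm radius, 18 to 36 mm above the worktop. In the indexer's frame a tooth's centre line stands at angle pi + 0.421 + joint shaft + k*pi/6 (counter-clockwise from its +x). Origin on the axis at worktop height; turns with the shaft.
- shaft (a joint): Angle (rad) of star wheel and carousel, counter-clockwise from above; 0 = white-capped vial exactly under the needle. Starts at -1.7 to -1.1, grows as teeth are pushed along the arrow. Friction about 1.5 N at a tooth, either way; stays where left. The slot allows little over one tooth a stroke; a tooth pushed till the pick meets the slot's arrow end leaves a place about 0.05 past the needle.
- carousel: Black disc 74 mm across above the cover, 48 to 58 mm above the worktop, on the wheel's shaft. 12 places on a 28 mm radius, in step with the teeth; 7 hold fixed vials (12 mm across, tops 83 mm above the worktop): six black-capped, one white-capped on a yellow patch, empty places beside it. Origin on the axis at the disc's underside; +x points to the white-capped vial.
- needle (a point): Tip of the fixed steel needle, 88 mm above the worktop, 28 mm from the wheel axis on the indexer's +x side.
- white_cap (a point): Centre of the top of the white-capped vial (12 mm across, red middle, standing on the yellow patch; the others have black caps), fixed in the carousel 28 mm from its axis.
- pick: Indexing pick, 131 mm long, 0.12 kg, standing upright in its stand. Origin: tip of its round steel blade (7 mm across, 55 mm long, tapered over the last 3 mm); z runs up along blade and handle. Above the blade a black round flange 30 mm across from 55 to 61 mm, then a square blue handle 22 x 22 mm (sides along the pick's x and y) up to 131 mm.
- stand: Fixed aluminium block 60 x 60 mm, 64 mm high. Origin: centre of its underside. A vertical hole 14 mm across (chamfered 3 mm), 58 mm deep, in the middle of its top takes the blade; the pick is home when its flange lies on the top, its tip then 9 mm above the worktop.
- bottle: Loose small clear bottle with orange cap, 56 mm across, 102 mm high, a bystander; origin at its foot. It may have changed places with the stand.
- flask: Loose conical glass flask, 69 mm across, 101 mm high, a bystander to the right of the indexer; origin at its foot.
There are look-alikes about, which are no part of the job. Of the things like the stand, leave any that is brown; of the rest the smaller one is meant.

How it is judged:
By the outcome, as a careful person would: the job done as asked, in the order asked, and still so for the second after the job is handed in, with the robot touching nothing.
It also fails if it takes over 66 s, if anything falls off the work surface, if the arm or the gripper's body presses on something with over 40 N, if the wrist force passes 120 N, or if a joint passes its speed limit or range.

ROBOT

A 6-joint arm with a two-finger parallel gripper is mounted at the origin on a cart in front of the work surface, level with it; the furniture and walls round the work are solid. World frame = base frame: x ahead of the robot, y to its left, z up, the work surface at z = 0. Lengths are in m, angles in rad, forces in N, time in s.
With the tool pointing down it reaches from about 0.35 to 0.775 m from the base axis. Payload 7.3 kg.
Tool frame: the origin (TCP) lies at the very end of the fingers, on their centre line; the grasp point (between the pads) lies 19 mm behind it; z points along the fingers, y is the line along which they close (so a half turn about z gives the same grasp; the last joint's range is limited). The gripper opens to 92 mm and grips with 3 to 60 N. Pads are 19 mm wide; open, the fingers measure 130 mm over their backs; the gripper's body (75 mm by 190 mm) begins 47 mm behind the grasp point.
Start: joints at [1.105, 0.342, 1.524, -0, 1.275, -0.146], TCP at [0.165, 0.498, 0.227] pointing down, gripper open.
Joint ranges: [-2.53, 2.53], [-0.77, 2.02], [0.04, 2.7], [-1, 4.14], [0.28, 2.66], [-3.11, 3.11]. Speed limits (rad/s): [2.57, 2.57, 3.14, 3.14, 3.14, 3.14].

INTERFACE

Orientations are given as [roll, pitch, yaw] about the fixed x, y, z axes, in that order (R = Rz(yaw) Ry(pitch) Rx(roll)).
In Python, from cell import observe, read_camera, get_calibration, hand_in, search_frame gives the robot as it stands.
- The arm moves only by the tool step_arm, never from a script. Its argument "commands" is a list of rows, each an object with "translation": the shift along the tool's x, y, z in mm, a list of three; "roll": the turn about the tool's z in rad. In form: [{"translation": [x, y, z], "roll": roll}, ...]. A call has 1 to 20 rows; each row shifts and turns the commanded pose from where the row before left it, along the tool's axes as they then stand; what a row does not reach is not made up. A row lasts 1/12 s, in which the tool goes at most 41.7 mm and 7.16 degrees, less where a joint would pass 70% of its speed; a pose out of reach is approached as far as the arm can. A call is refused whole if a number of a shift passes 41.7 or a number of a turn 0.125, either way. A call with a gripper value outside its range is refused whole. "fingers" is the opening, from 0 (shut) to 1 (fully open), set as the call begins (left out, the last holds). The fingers move at their own pace and stop on an object; "grip_force" is the grip in N (left out, the last holds). Time passes only in rows, so rows that do not move let the fingers close. It gives the time, the measured TCP pose, the force, the opening and the grip force at its end, in the units of the state.
- observe(): the state, without advancing time (a new reading comes with each control period).
- read_camera(name): name is "scene" or "side" or "wrist"; returns the picture (420x560x3 uint8, red, green, blue); there is no depth.
- get_calibration(name): a dict with "camera_matrix" (3x3 intrinsics, pixels), "dist_coeffs" ([k1, k2, p1, p2, k3] as OpenCV has them; the pictures are not rectified), "world_from_camera" (4x4, takes a point from camera to world coordinates). Camera axes: x right, y up, looking along -z (the intrinsics and any distortion apply to the point x, -y, -z); pixel columns grow to the right and rows downward; lengths in m; the calibration is good to about 2 mm. A picture is of the moment at which its call begins: read the wrist's pose just before it. get_calibration takes no time and is no camera call; for the wrist camera it gives the pose at the moment of the call.
- hand_in(): hands the job in; it is judged then, once.
Trained networks look in the newest picture that a camera, given by its name, has taken for a name from the list of things; names that differ only in an ending like _2 or _b are one class to them, and where a whole thing is asked for, a point or a joint stands for the part that bears it (a point fixed in the world has none). Each returns a list of dicts, best first, with "confidence" (0 to 1); they miss things now and then, are a little off and sometimes report something else, mostly with a low value. They report only what shows in the picture. A call takes as long as a camera call. They do not tell look-alikes from the thing itself.
- search_frame(camera, name): "at" ([x, y, z] in m, in world coordinates, good to about 4 mm: the middle of the surface that is visible of it).
The state is a dict: "time": time; "qpos": joint angles; "qvel": joint speeds; "joint_efforts": joint torques, N m; "tool_pos": TCP position; "tool_rot": TCP orientation; "contact_force": force on the tool from outside, world axes, zero at the start; "torque": the same for the moment, N m; "opening": finger opening in m; "grip_force": force on a finger pad.
Only numpy, scipy, OpenCV 4.12 (cv2) and the standard library are available. Lean on these libraries where they do the work, as an engineer would, in place of code of your own. Each camera call takes 0.05 s, during which the arm holds its last target. There are 200 camera calls.

## Working session

There is one attempt and no reset: what is moved stays moved. The work goes in short steps, Python scripts to look and compute and a tool call to move; the robot and the scene stay as the last step left them, time stands still between calls to the robot, and variables do not carry over. Pictures are saved under pics/ and viewed, at most 10 in all, crops included, and the job is handed in when it is done.

Besides the shell and the picture viewer there is one more tool, called in YAML: its name, and indented under it one key for each argument. step_arm: Moves the arm, as the interface text tells. Its arguments: {"type":"object","properties":{"commands":{"type":"array"},"fingers":{"type":"number"},"grip_force":{"type":"number"}},"required":["commands"]}

```bash
mkdir -p pics; ls; cat > h.py <<'E'
import numpy as np, cv2
from cell import *
def save(c,n):
    im=read_camera(c); cv2.imwrite('pics/'+n,im[:,:,::-1]); return im
def ray(c,uv,cal=None):
    k=cal or get_calibration(c); K=np.array(k['camera_matrix']);D=np.array(k['dist_coeffs']);T=np.array(k['world_from_camera'])
    p=cv2.undistortPoints(np.array([[uv]],float),K,D)[0,0]
    d=T[:3,:3]@np.array([p[0],-p[1],-1]); return T[:3,3],d
def atz(c,uv,z,cal=None):
    o,d=ray(c,uv,cal); return o+d*(z-o[2])/d[2]
def proj(c,P,cal=None):
    k=cal or get_calibration(c); K=np.array(k['camera_matrix']);D=np.array(k['dist_coeffs']);T=np.array(k['world_from_camera'])
    q=(np.asarray(P,float)-T[:3,3])@T[:3,:3]; q=q*[1,-1,-1]
    return cv2.projectPoints(q.reshape(-1,1,3),np.zeros(3),np.zeros(3),K,D)[0].reshape(-1,2)
E
python3 - <<'E'
from h import *
a=save('scene','a.png'); b=save('side','b.png')
for c in ('scene','side'):
  for n in ('indexer','slot','stand','pick','white_cap','needle','bottle','flask'):
    try: print(c,n,[(np.round(d['at'],3).tolist(),round(d['confidence'],2)) for d in search_frame(c,n)][:4])
    except Exception as e: print(n,e)
print(observe()['tool_pos'],observe()['tool_rot'],observe()['time'])
E
```

```text
pics
scene indexer [([0.448, -0.058, 0.044], 0.82)]
scene slot [([0.452, -0.059, 0.046], 0.78)]
scene stand [([0.363, 0.535, 0.062], 0.6), ([0.476, 0.375, 0.057], 0.56)]
scene pick [([0.484, 0.366, 0.106], 0.47)]
scene white_cap []
scene needle [([0.451, -0.063, 0.045], 0.87)]
scene bottle []
scene flask []
side indexer [([0.536, -0.081, 0.045], 0.9)]
side slot [([0.534, -0.082, 0.044], 0.74)]
side stand [([0.394, 0.205, 0.065], 0.89), ([0.391, 0.513, 0.055], 0.73), ([0.511, 0.336, 0.045], 0.65)]
side pick [([0.5, 0.354, 0.106], 0.62)]
side white_cap []
side needle [([0.533, -0.088, 0.045], 0.79)]
side bottle [([0.504, 0.12, 0.068], 0.6)]
side flask [([0.487, -0.447, 0.049], 0.95)]
[0.16505116 0.49840633 0.2267555 ] [3.14147674e+00 4.55763425e-05 2.82177442e+00] 0.9
```

View pics/a.png

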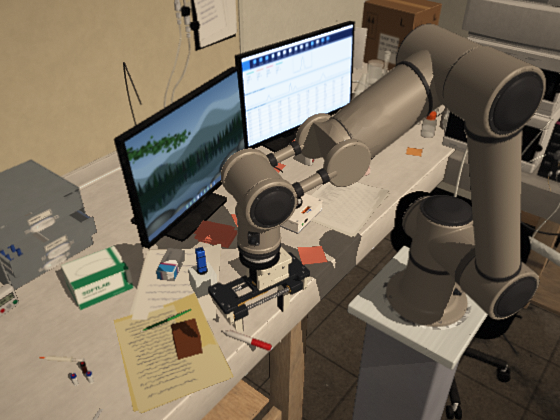

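View pics/b.png

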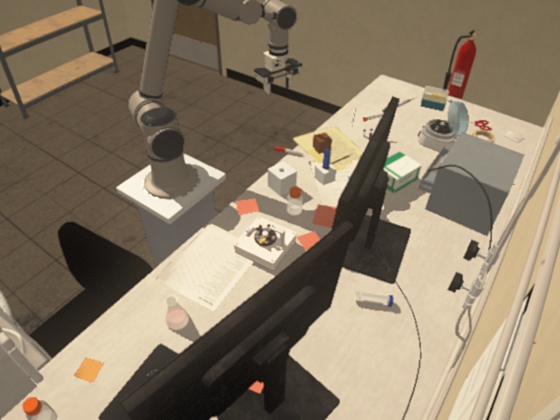

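Scene: the pick's blue handle is at (200,260), in a grey block; the brown block is at (185,340). Side: the pick is at (326,160), the larger white block at (283,178), and the indexer at (265,240). I'll move towards the pick for a close look.

step_arm:
  commands:
    - {"translation": [-25,-3,-4],"roll": 0}
    - {"translation": [-25,-3,-4],"roll": 0}
    - {"translation": [-25,-3,-4],"roll": 0}
    - {"translation": [-25,-3,-4],"roll": 0}
    - {"translation": [-25,-3,-4],"roll": 0}
    - {"translation": [-25,-3,-4],"roll": 0}
    - {"translation": [-25,-3,-4],"roll": 0}
    - {"translation": [-25,-3,-4],"roll": 0}
    - {"translation": [-25,-3,-4],"roll": 0}
    - {"translation": [-25,-3,-4],"roll": 0}
    - {"translation": [0,0,0],"roll": 0}
  fingers: 1

```text
time: 1.82
tool_pos: [0.3968, 0.3896, 0.2672]
tool_rot: [3.141, 0.003, 2.818]
contact_force: [-0.2, -1.1, -0.1]
opening: 0.0918
grip_force: 0.0
```

```bash
python3 - <<'E'
from h import *
o=observe(); cal=get_calibration('wrist'); save('wrist','c.png')
print(o['time'],o['tool_pos'],o['tool_rot'],np.round(cal['world_from_camera'],3).tolist())
for c in ('wrist','side','scene'):
  if c!='wrist': read_camera(c)
  for n in ('stand','pick'):
    print(c,n,[(np.round(d['at'],3).tolist(),round(d['confidence'],2)) for d in search_frame(c,n)][:4])
E
```

```text
1.8167 [0.39681659 0.38957101 0.26720343] [3.14073154e+00 2.54156607e-03 2.81819462e+00] [[0.318, -0.91, -0.266, 0.324], [0.948, 0.306, 0.088, 0.413], [0.001, -0.28, 0.96, 0.425], [0.0, 0.0, 0.0, 1.0]]
wrist stand [([0.473, 0.364, 0.067], 0.88), ([0.375, 0.232, 0.078], 0.78), ([0.377, 0.521, 0.067], 0.58)]
wrist pick [([0.48, 0.36, 0.089], 0.97)]
side stand [([0.392, 0.206, 0.068], 0.69), ([0.509, 0.339, 0.046], 0.68), ([0.387, 0.51, 0.054], 0.61), ([0.535, -0.082, 0.043], 0.55)]
side pick []
scene stand [([0.366, 0.241, 0.068], 0.91), ([0.472, 0.371, 0.053], 0.85), ([0.361, 0.534, 0.062], 0.62)]
scene pick [([0.483, 0.362, 0.108], 0.68)]
```

View pics/c.png

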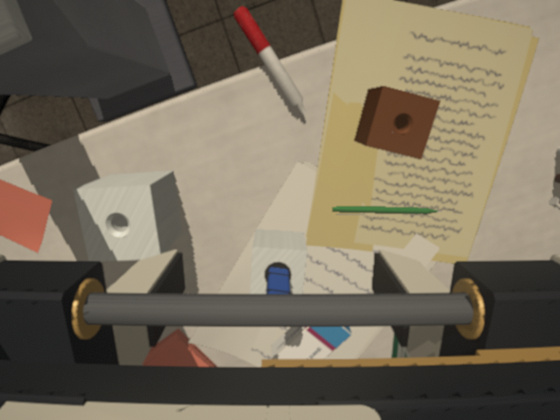

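```bash
python3 - <<'E'
import cv2
im=cv2.imread('pics/c.png')[215:355,220:350]
cv2.imwrite('pics/d.png',cv2.resize(im,None,fx=4,fy=4,interpolation=cv2.INTER_CUBIC))
E
```

```text
(no output)
```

View pics/d.png

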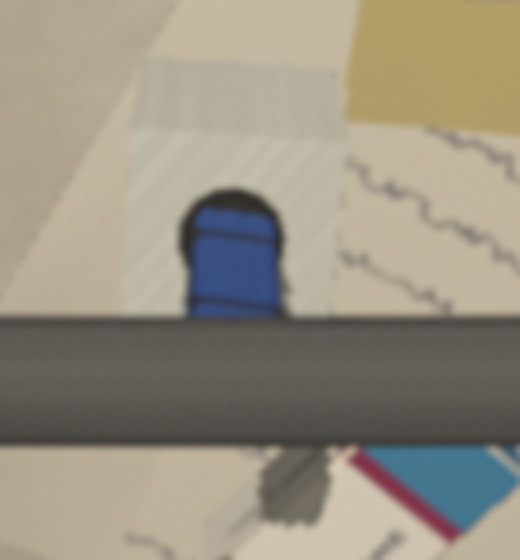

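```bash
python3 - <<'E'
from h import *
cal=get_calibration('wrist')
f=lambda u,v,z: atz('wrist',(220+u/4,215+v/4),z,cal)
a,b=f(130,131,.064),f(346,140,.064)
e=lambda a,b:(np.round((a+b)/2,4),round(np.hypot(*(b-a)[:2]),4),np.arctan2(b[1]-a[1],b[0]-a[0]))
print('stand edge',e(a,b))
a,b=f(192,207,.07),f(277,215,.07); print('handle bottom',e(a,b))
a,b=f(180,240,.07),f(284,240,.07); print('flange lr',e(a,b))
print('flange near',f(233,188,.07))
E
```

```text
stand edge (array([0.4581, 0.3708, 0.064 ]), np.float64(0.0587), np.float64(1.2068327173390676))
handle bottom (array([0.4764, 0.3637, 0.07  ]), np.float64(0.0232), np.float64(1.1490316843894939))
flange lr (array([0.4844, 0.3603, 0.07  ]), np.float64(0.0284), np.float64(1.251599143841331))
flange near [0.46978795 0.36543109 0.07      ]
```

step_arm:
  commands:
    - {"translation": [-18,0,10],"roll": 0.03}
    - {"translation": [-18,0,10],"roll": 0.03}
    - {"translation": [-18,0,10],"roll": 0}
    - {"translation": [-18,0,10],"roll": 0}
    - {"translation": [-18,0,10],"roll": 0}
    - {"translation": [0,0,20],"roll": 0}
    - {"translation": [0,0,10],"roll": 0}
    - {"translation": [0,0,0],"roll": 0}
    - {"translation": [0,0,0],"roll": 0}

```text
time: 3.02
tool_pos: [0.4766, 0.3597, 0.1865]
tool_rot: [-3.141, -0.001, 2.762]
contact_force: [-0.1, -0.5, 0.4]
opening: 0.0919
grip_force: 0.0
```

```bash
python3 - <<'E'
from h import *
read_camera('wrist');o=observe();p=o['tool_pos'];y=o['tool_rot'][2]
print(o['time'],p,o['tool_rot'])
d=np.array([.4855,.3597])-p[:2]
print('tool dx,dy mm',1000*(d@[np.cos(y),np.sin(y)]),1000*(d@[np.sin(y),-np.cos(y)]))
for n in ('pick',): print(search_frame('wrist',n))
print(atz('scene',(148,245),.1))
E
```

```text
3.0667 [0.47696406 0.35998829 0.18743423] [3.14087472e+00 3.64594708e-04 2.76251842e+00]
tool dx,dy mm -8.03664244079591 2.890988364862115
[{'at': [0.4844, 0.3579, 0.1336], 'confidence': 0.92}]
[0.64898683 0.40205606 0.1       ]
```

step_arm:
  commands:
    - {"translation": [-8,2,0],"roll": 0}
    - {"translation": [0,0,16],"roll": 0}
    - {"translation": [0,0,20],"roll": 0}
    - {"translation": [0,0,20],"roll": 0}
    - {"translation": [0,0,20],"roll": 0}
    - {"translation": [0,0,12],"roll": 0}
    - {"translation": [0,0,5],"roll": 0}
    - {"translation": [0,0,0],"roll": 0}
    - {"translation": [0,0,0],"roll": 0}

```text
time: 3.87
tool_pos: [0.486, 0.3587, 0.0947]
tool_rot: [3.14, 0.001, 2.762]
contact_force: [0.7, 0.7, -0.2]
opening: 0.0914
grip_force: 0.0
```

step_arm:
  commands:
    - {"translation": [0,0,0],"roll": 0}
    - {"translation": [0,0,0],"roll": 0}
    - {"translation": [0,0,0],"roll": 0}
    - {"translation": [0,0,0],"roll": 0}
    - {"translation": [0,0,0],"roll": 0}
    - {"translation": [0,0,0],"roll": 0}
    - {"translation": [0,0,0],"roll": 0}
    - {"translation": [0,0,0],"roll": 0}
  fingers: 0
  grip_force: 40

```text
time: 4.53
tool_pos: [0.4853, 0.3584, 0.0938]
tool_rot: [3.141, 0.0, 2.762]
contact_force: [0.1, -0.0, -0.5]
opening: 0.0429
grip_force: 0.0
```

step_arm:
  commands:
    - {"translation": [0,0,0],"roll": 0}
    - {"translation": [0,0,0],"roll": 0}
    - {"translation": [0,0,0],"roll": 0}
    - {"translation": [0,0,0],"roll": 0}
    - {"translation": [0,0,0],"roll": 0}
    - {"translation": [0,0,0],"roll": 0}

```text
time: 5.03
tool_pos: [0.4853, 0.3585, 0.0938]
tool_rot: [3.141, 0.0, 2.762]
contact_force: [-0.6, 0.9, -0.0]
opening: 0.0219
grip_force: 39.8
```

step_arm:
  commands:
    - {"translation": [0,0,-8],"roll": 0}
    - {"translation": [0,0,-15],"roll": 0}
    - {"translation": [0,0,-20],"roll": 0}
    - {"translation": [0,0,-20],"roll": 0}
    - {"translation": [0,0,-20],"roll": 0}
    - {"translation": [0,0,-20],"roll": 0}
    - {"translation": [0,0,-20],"roll": 0}
    - {"translation": [0,0,-15],"roll": 0}
    - {"translation": [0,0,0],"roll": 0}

```text
time: 5.78
tool_pos: [0.4864, 0.359, 0.2357]
tool_rot: [3.137, 0.004, 2.762]
contact_force: [-0.6, 0.2, -1.3]
opening: 0.022
grip_force: 39.8
```

```bash
python3 - <<'E'
from h import *
for uv in ((148,245),(243,175),(245,150),(352,100)): print([np.round(atz('scene',uv,z),3)[:2].tolist() for z in (.05,.1,.15)])
im=save('side','e.png'); im=im[195:285,215:325]
cv2.imwrite('pics/e2.png',cv2.resize(im,None,fx=6,fy=6,interpolation=cv2.INTER_CUBIC)[:,:,::-1])
o=observe();y=o['tool_rot'][2];d=np.array([.55,-.02])-o['tool_pos'][:2];print(1000*(d@[np.cos(y),np.sin(y)]),1000*(d@[np.sin(y),-np.cos(y)]))
E
```

```text
[[0.701, 0.367], [0.649, 0.402], [0.597, 0.437]]
[[0.738, -0.087], [0.684, -0.029], [0.631, 0.029]]
[[0.847, -0.222], [0.788, -0.157], [0.729, -0.093]]
[[0.773, -0.851], [0.717, -0.754], [0.662, -0.658]]
-199.99378902239107 -327.82506353942483
```

View pics/e2.png

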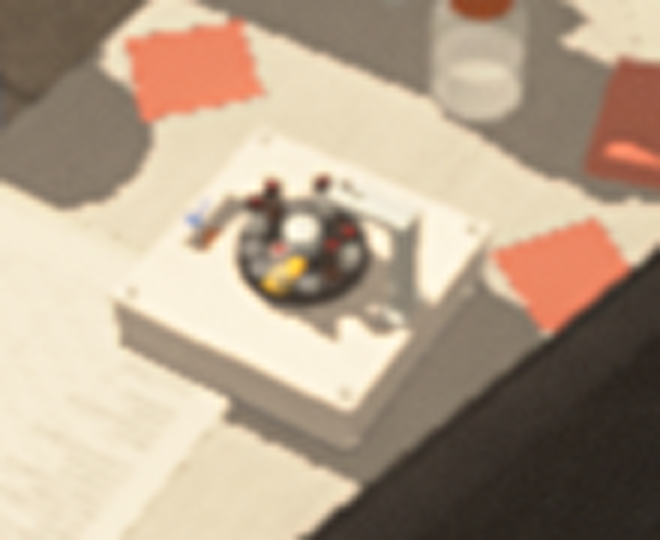

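Side crop: the indexer's top corners are at (265,135), (120,300), (350,405) and (485,230). The slot and blue arrow are near (200,225), facing the robot, and the yellow patch is at (285,275).

step_arm:
  commands:
    - {"translation": [-5,-17,-2],"roll": 0}
    - {"translation": [-8,-30,-2],"roll": 0}
    - {"translation": [-10,-36,-2],"roll": 0}
    - {"translation": [-10,-36,-2],"roll": 0}
    - {"translation": [-10,-36,-2],"roll": 0}
    - {"translation": [-10,-36,-2],"roll": 0}
    - {"translation": [-10,-36,-2],"roll": 0}
    - {"translation": [-10,-36,-2],"roll": 0}
    - {"translation": [-10,-36,-2],"roll": 0}
    - {"translation": [-10,-36,-2],"roll": 0}
    - {"translation": [-10,-36,-2],"roll": 0}
    - {"translation": [-6,-25,-2],"roll": 0}
    - {"translation": [-4,-11,-2],"roll": 0}
    - {"translation": [0,0,0],"roll": 0}
    - {"translation": [0,0,0],"roll": 0}

```text
time: 7.08
tool_pos: [0.4387, -0.0617, 0.2567]
tool_rot: [3.141, -0.002, 2.76]
contact_force: [-0.2, 0.7, -1.6]
opening: 0.0217
grip_force: 39.8
```

```bash
python3 - <<'E'
from h import *
o=observe();cal=get_calibration('wrist');np.save('cal_f.npy',cal,allow_pickle=True); save('wrist','f.png')
print(o['time'],o['tool_pos'],o['tool_rot'],o['contact_force'],o['opening'])
for n in ('indexer','slot','white_cap','needle','carousel','star_wheel','pick'):
    print(n,[(np.round(d['at'],4).tolist(),round(d['confidence'],2)) for d in search_frame('wrist',n)][:4])
E
```

```text
7.0833 [ 0.43866238 -0.06173225  0.25670363] [ 3.14137273e+00 -2.12782662e-03  2.75987731e+00] [-0.24447406  0.69158155 -1.64741886] 0.021735180130569357
indexer [([0.471, -0.0455, 0.0419], 0.58)]
slot [([0.4722, -0.0466, 0.0481], 0.83)]
white_cap []
needle [([0.4708, -0.042, 0.043], 0.74)]
carousel [([0.4717, -0.04, 0.045], 0.71), ([0.4975, -0.0518, 0.0633], 0.67)]
star_wheel [([0.4644, -0.0665, 0.0341], 0.42)]
pick [([0.437, -0.0605, 0.2769], 0.62)]
```

View pics/f.png

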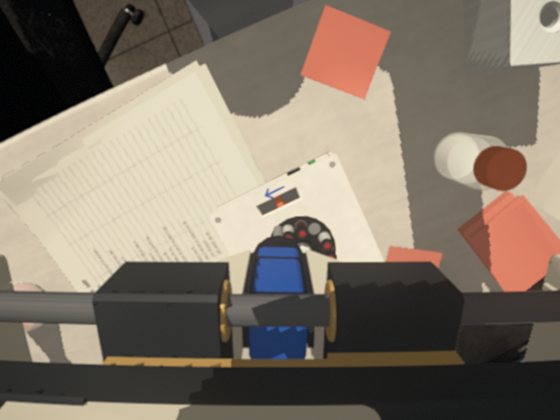

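```bash
python3 - <<'E'
import cv2
im=cv2.imread('pics/f.png')[148:262,206:356]
cv2.imwrite('pics/g.png',cv2.resize(im,None,fx=5,fy=5,interpolation=cv2.INTER_CUBIC))
E
```

```text
(no output)
```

View pics/g.png

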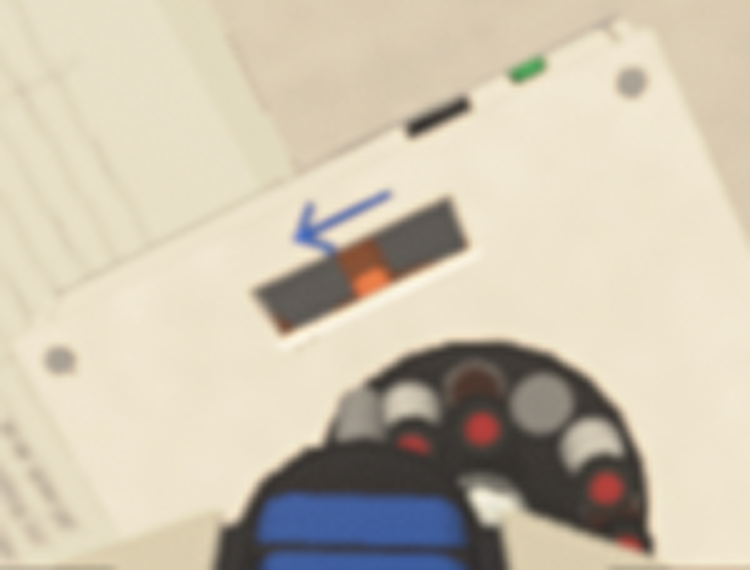

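Crop: the slot corners are at (253,291), (450,198), (470,245) and (283,335). One tooth is near the slot's middle, centre line (358,249) to (372,290), and the arrow points left. The cover's outer edge runs from (55,295) to (615,20).

```bash
cat > idx.py <<'E'
from h import *
cal=np.load('cal_f.npy',allow_pickle=True).item()
f=lambda u,v,z: atz('wrist',(206+u/5,148+v/5),z,cal)[:2]
a,b,c,d=[f(*p,.045) for p in ((253,291),(450,198),(470,246),(281,335))]
S=(a+b+c+d)/4
e0,e1=f(58,294,.045),f(615,22,.045)
s0,s1=f(60,360,.045),f(631,82,.045)
ang=lambda a,b: np.arctan2(*(b-a)[::-1])
if __name__=='__main__':
    print('slot',a,b,c,d,S,np.hypot(*(b-a)),np.hypot(*(c-b)))
    print('yaw of +y from a-b,d-c,edge,screws',ang(a,b),ang(d,c),ang(e0,e1),ang(s0,s1),np.hypot(*(s1-s0)))
yaw=ang(s0,s1)-np.pi/2
X=np.array([np.cos(yaw),np.sin(yaw)]);Y=np.array([-X[1],X[0]])
ms=(s0+s1)/2
O=S+.056*X
if __name__=='__main__':
    print('yaw',yaw,'O',O,'screw mid rel O',(ms-O)@X,(ms-O)@Y,'edge dist',((e0+e1)/2-O)@X)
    for p in ((358,249),(372,290),(338,258),(378,240),(355,297),(388,285)):
        q=f(*p,.036)-O; x,y=q@X,q@Y; print(p,np.hypot(x,y),np.arctan2(y,x)%(2*np.pi)-np.pi-.421)
E
python3 idx.py
```

```text
slot [ 0.45122806 -0.09260248] [ 0.44800152 -0.04602725] [ 0.45933242 -0.04583174] [ 0.46256321 -0.09080699] [ 0.4552813  -0.06881712] 0.04668685098531917 0.011332585751491386
yaw of +y from a-b,d-c,edge,screws 1.6399616593855886 1.6425078962324553 1.6477290293772833 1.6505433040867417 0.13589876698170045
yaw 0.0797469772918451 O [ 0.51110333 -0.06435602] screw mid rel O -0.06688174331220319 -0.00017681254530289067 edge dist -0.07988586932058885
(358, 249) 0.058225561485266246 -0.4200643836367745
(372, 290) 0.04857871300203174 -0.39150714592909014
(338, 258) 0.05856677853626001 -0.33770777357649767
(378, 240) 0.05828191788807045 -0.5025948097650856
(355, 297) 0.04910452348099721 -0.3089833216200925
(388, 285) 0.048060636794858 -0.46716572896204517
```

```bash
python3 - <<'E'
from idx import *
T=np.array([.43866,-.06173]);yw=2.7599
tx=np.array([np.cos(yw),np.sin(yw)]);ty=np.array([np.sin(yw),-np.cos(yw)])
for p in ((370,440),):
  for z in (.227,.233):
    q=f(*p,z)-T; print(z,1000*q@tx,1000*q@ty)
for z in (.172,.227): print(proj('wrist',[*T,z],cal))
O=np.array([.512,-.0643]); S=np.array([.4562,-.0688])
print('slot offs mm',1000*(S-T)@tx,1000*(S-T)@ty,'Y in tool',Y@tx,Y@ty,'X in tool',X@tx,X@ty)
from scipy.spatial.transform import Rotation as R
print(R.from_euler('xyz',[3.14137,-.00213,2.7599]).apply([0,0,1]))
E
```

```text
0.227 8.369685167275144 -0.015326426589550746
0.233 10.528059576338967 -0.054929026181848695
[[279.53107373 220.91566038]]
[[280.00954175 249.9424018 ]]
slot offs mm -18.911259410741515 -0.02770378386510597 Y in tool 0.4452376313175603 0.895412447790809 X in tool -0.895412447790809 0.4452376313175603
[-0.00189378  0.00100004 -0.99999771]
```

```bash
python3 - <<'E'
from idx import *
T=np.array([.43866,-.06173]);yw=2.7599
tx=np.array([np.cos(yw),np.sin(yw)]);ty=np.array([np.sin(yw),-np.cos(yw)])
for p in ((362,388),(362,395),(340,420),(385,420)):
  for z in (.172,.185):
    q=f(*p,z)-T; print(p,z,1000*q@tx,1000*q@ty)
im=cv2.imread('pics/f.png')[200:262,240:320]
im=cv2.convertScaleAbs(im,alpha=1.6)
cv2.imwrite('pics/i.png',cv2.resize(im,None,fx=9,fy=9,interpolation=cv2.INTER_CUBIC))
E
```

```text
(362, 388) 0.172 -3.5135321375158983 -0.8072405765508661
(362, 388) 0.185 0.7404681249643023 -0.8312969336330893
(362, 395) 0.172 -4.569095426187779 -0.8073541624457627
(362, 395) 0.185 -0.25865900061137215 -0.8314044466073406
(340, 420) 0.172 -8.357240093071528 -3.9754385900620877
(340, 420) 0.185 -3.8442688194697343 -3.830105824075636
(385, 420) 0.172 -8.361701076370112 2.5039689443163002
(385, 420) 0.185 -3.8484912943020873 2.302877289994324
```

View pics/i.png

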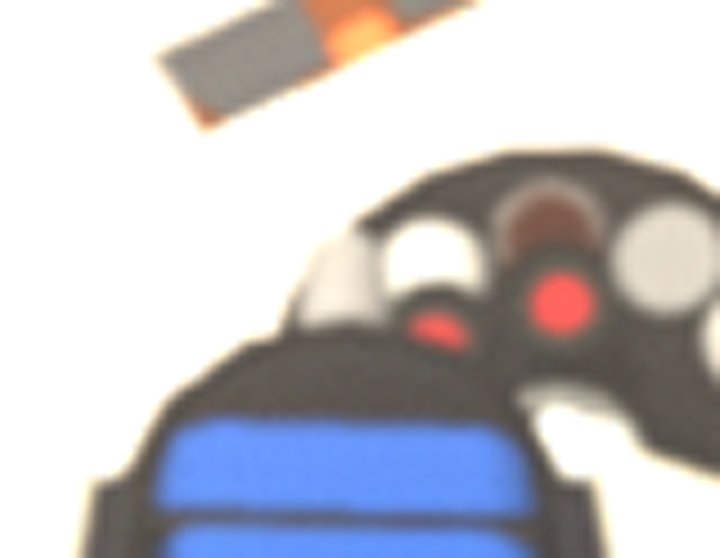

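Blade tip shows at crop (345,232), i.e. pixel (278,226). It sits a few mm off the tool axis, so I'll hover just above the slot and compare tip and slot there directly.

step_arm:
  commands:
    - {"translation": [-4,6,10],"roll": 0}
    - {"translation": [-5,6,20],"roll": 0}
    - {"translation": [0,0,20],"roll": 0}
    - {"translation": [0,0,20],"roll": 0}
    - {"translation": [0,0,20],"roll": 0}
    - {"translation": [0,0,15],"roll": 0}
    - {"translation": [0,0,10],"roll": 0}
    - {"translation": [0,0,4],"roll": 0}
    - {"translation": [0,0,0],"roll": 0}
    - {"translation": [0,0,0],"roll": 0}

```text
time: 8.32
tool_pos: [0.4524, -0.0535, 0.1387]
tool_rot: [3.141, 0.0, 2.762]
contact_force: [0.0, 0.3, -0.8]
opening: 0.0221
grip_force: 39.8
```

```bash
python3 - <<'E'
from h import *
o=observe();cal=get_calibration('wrist');np.save('cal_j.npy',cal,allow_pickle=True); im=save('wrist','j.png')
print(o['time'],o['tool_pos'],o['tool_rot'],o['contact_force'])
p=o['tool_pos']
print(proj('wrist',[p[0],p[1],p[2]-.0848],cal),proj('wrist',[.4562,-.0688,.045],cal))
im=im[100:260,200:360]
cv2.imwrite('pics/j2.png',cv2.resize(im,None,fx=3.7,fy=3.7,interpolation=cv2.INTER_CUBIC)[:,:,::-1])
E
```

```text
8.3167 [ 0.45243597 -0.05351697  0.13872896] [3.14143303e+00 1.18045239e-04 2.76201681e+00] [ 0.0148704   0.33060279 -0.80165267]
[[279.56273412 220.61286697]] [[262.30718924 228.75923014]]
```

View pics/j2.png

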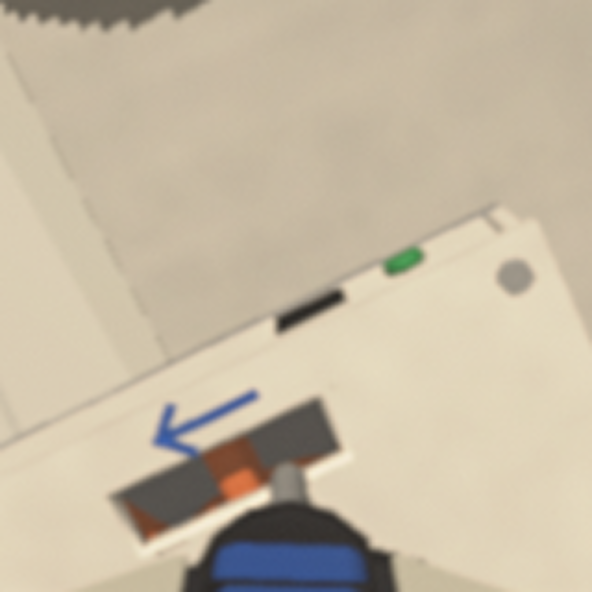

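Here the slot centre is at (230,477), which matches my projection. The blade tip is at (288,465), within the slot's width at its +y end, and the tooth is at (230,470) to its left. Descending.

step_arm:
  commands:
    - {"translation": [0,0,7],"roll": 0}
    - {"translation": [0,0,7],"roll": 0}
    - {"translation": [0,0,0],"roll": 0}

```text
time: 8.62
tool_pos: [0.4514, -0.0535, 0.1236]
tool_rot: [-3.142, -0.002, 2.762]
contact_force: [-1.0, -0.3, -1.4]
opening: 0.0218
grip_force: 39.8
```

step_arm:
  commands:
    - {"translation": [0,0,7],"roll": 0}
    - {"translation": [0,0,7],"roll": 0}
    - {"translation": [0,0,7],"roll": 0}
    - {"translation": [0,0,5],"roll": 0}
    - {"translation": [0,0,0],"roll": 0}

```text
time: 9.03
tool_pos: [0.4513, -0.0535, 0.0974]
tool_rot: [-3.141, -0.002, 2.762]
contact_force: [0.2, -0.3, -1.6]
opening: 0.0219
grip_force: 39.8
```

step_arm:
  commands:
    - {"translation": [-1.8,0.9,0],"roll": 0}
    - {"translation": [0,0,0],"roll": 0}
    - {"translation": [0,0,0],"roll": 0}

```text
time: 9.28
tool_pos: [0.4536, -0.0534, 0.0986]
tool_rot: [-3.141, -0.001, 2.762]
contact_force: [-1.6, -0.0, -3.0]
opening: 0.0218
grip_force: 39.8
```

step_arm:
  commands:
    - {"translation": [-0.9,0.4,0],"roll": 0}
    - {"translation": [0,0,0],"roll": 0}
    - {"translation": [0,0,0],"roll": 0}

```text
time: 9.53
tool_pos: [0.4539, -0.0534, 0.0985]
tool_rot: [-3.141, -0.003, 2.762]
contact_force: [-4.0, -1.0, -1.9]
opening: 0.0221
grip_force: 39.9
```

Wall contact at TCP x≈0.4536 fixes the tip's place. I'll centre it and run stroke 1, feeling for the arrow end.

step_arm:
  commands:
    - {"translation": [3.0,-1.5,0],"roll": 0}
    - {"translation": [0,0,0],"roll": 0}
    - {"translation": [-1.33,-2.69,0],"roll": 0}
    - {"translation": [-1.33,-2.69,0],"roll": 0}
    - {"translation": [-1.33,-2.69,0],"roll": 0}
    - {"translation": [-1.33,-2.69,0],"roll": 0}
    - {"translation": [-1.33,-2.69,0],"roll": 0}
    - {"translation": [-1.33,-2.69,0],"roll": 0}
    - {"translation": [-1.33,-2.69,0],"roll": 0}
    - {"translation": [-1.33,-2.69,0],"roll": 0}
    - {"translation": [-1.33,-2.69,0],"roll": 0}
    - {"translation": [-1.33,-2.69,0],"roll": 0}
    - {"translation": [0,0,0],"roll": 0}
    - {"translation": [0,0,0],"roll": 0}

```text
time: 10.7
tool_pos: [0.4541, -0.0841, 0.0987]
tool_rot: [-3.141, 0.0, 2.762]
contact_force: [-0.5, 0.0, -2.1]
opening: 0.0221
grip_force: 39.8
```

step_arm:
  commands:
    - {"translation": [-0.66,-1.35,0],"roll": 0}
    - {"translation": [0,0,0],"roll": 0}
    - {"translation": [0,0,0],"roll": 0}

```text
time: 10.95
tool_pos: [0.4542, -0.0852, 0.0987]
tool_rot: [-3.142, -0.0, 2.762]
contact_force: [-0.3, -1.0, -2.0]
opening: 0.0217
grip_force: 39.8
```

step_arm:
  commands:
    - {"translation": [-0.44,-0.9,0],"roll": 0}
    - {"translation": [0,0,0],"roll": 0}
    - {"translation": [0,0,0],"roll": 0}

```text
time: 11.2
tool_pos: [0.4542, -0.0857, 0.0987]
tool_rot: [3.141, -0.001, 2.762]
contact_force: [0.1, 4.2, 0.2]
opening: 0.0218
grip_force: 39.8
```

step_arm:
  commands:
    - {"translation": [-0.44,-0.9,0],"roll": 0}
    - {"translation": [0,0,0],"roll": 0}
    - {"translation": [0,0,0],"roll": 0}

```text
time: 11.45
tool_pos: [0.4542, -0.0861, 0.0986]
tool_rot: [3.14, -0.001, 2.761]
contact_force: [0.3, 7.4, 0.2]
opening: 0.0218
grip_force: 39.9
```

```bash
python3 - <<'E'
from h import *
im=save('wrist','k.png');o=observe();print(o['time'],o['tool_pos'],o['contact_force'],o['tool_rot'])
for n in ('white_cap','carousel','star_wheel'): print(n,search_frame('wrist',n))
E
```

```text
11.5 [ 0.45416906 -0.08605975  0.09862792] [ 0.05654941  9.09705714 -0.13714319] [ 3.13986634e+00 -1.26580248e-03  2.76147215e+00]
white_cap [{'at': [0.4661, -0.0619, 0.0338], 'confidence': 0.36}]
carousel [{'at': [0.4812, -0.0533, 0.0622], 'confidence': 0.96}]
star_wheel [{'at': [0.4674, -0.0625, 0.0312], 'confidence': 0.86}]
```

End wall felt at TCP y≈-0.085. I'll back off, lift, return and run stroke 2.

step_arm:
  commands:
    - {"translation": [1.77,3.58,0],"roll": 0}
    - {"translation": [0,0,-8],"roll": 0}
    - {"translation": [0,0,-14],"roll": 0}
    - {"translation": [0,0,-12],"roll": 0}
    - {"translation": [1.48,2.99,0],"roll": 0}
    - {"translation": [1.48,2.99,0],"roll": 0}
    - {"translation": [1.48,2.99,0],"roll": 0}
    - {"translation": [1.48,2.99,0],"roll": 0}
    - {"translation": [1.48,2.99,0],"roll": 0}
    - {"translation": [1.48,2.99,0],"roll": 0}
    - {"translation": [1.48,2.99,0],"roll": 0}
    - {"translation": [1.48,2.99,0],"roll": 0}
    - {"translation": [1.48,2.99,0],"roll": 0}
    - {"translation": [1.48,2.99,0],"roll": 0}
    - {"translation": [0,0,0],"roll": 0}
    - {"translation": [0,0,0],"roll": 0}

```text
time: 12.98
tool_pos: [0.4514, -0.0498, 0.1327]
tool_rot: [3.142, 0.0, 2.762]
contact_force: [-0.1, -0.1, -0.8]
opening: 0.0216
grip_force: 39.8
```

step_arm:
  commands:
    - {"translation": [0,0,8],"roll": 0}
    - {"translation": [0,0,9],"roll": 0}
    - {"translation": [0,0,9],"roll": 0}
    - {"translation": [0,0,8],"roll": 0}
    - {"translation": [0,0,0],"roll": 0}

```text
time: 13.4
tool_pos: [0.4501, -0.0497, 0.0966]
tool_rot: [-3.141, -0.004, 2.762]
contact_force: [-0.8, 0.4, -1.4]
opening: 0.0218
grip_force: 39.8
```

step_arm:
  commands:
    - {"translation": [-1.53,-3.09,0],"roll": 0}
    - {"translation": [-1.53,-3.09,0],"roll": 0}
    - {"translation": [-1.53,-3.09,0],"roll": 0}
    - {"translation": [-1.53,-3.09,0],"roll": 0}
    - {"translation": [-1.53,-3.09,0],"roll": 0}
    - {"translation": [-1.53,-3.09,0],"roll": 0}
    - {"translation": [-1.53,-3.09,0],"roll": 0}
    - {"translation": [-1.53,-3.09,0],"roll": 0}
    - {"translation": [-1.53,-3.09,0],"roll": 0}
    - {"translation": [-1.53,-3.09,0],"roll": 0}
    - {"translation": [0,0,0],"roll": 0}
    - {"translation": [0,0,0],"roll": 0}

```text
time: 14.4
tool_pos: [0.4543, -0.0848, 0.0988]
tool_rot: [-3.141, 0.0, 2.762]
contact_force: [0.3, 0.3, -2.9]
opening: 0.0216
grip_force: 39.8
```

step_arm:
  commands:
    - {"translation": [0.5,1,0],"roll": 0}
    - {"translation": [0,0,-8],"roll": 0}
    - {"translation": [0,0,-14],"roll": 0}
    - {"translation": [0,0,-12],"roll": 0}
    - {"translation": [1.48,2.99,0],"roll": 0}
    - {"translation": [1.48,2.99,0],"roll": 0}
    - {"translation": [1.48,2.99,0],"roll": 0}
    - {"translation": [1.48,2.99,0],"roll": 0}
    - {"translation": [1.48,2.99,0],"roll": 0}
    - {"translation": [1.48,2.99,0],"roll": 0}
    - {"translation": [1.48,2.99,0],"roll": 0}
    - {"translation": [1.48,2.99,0],"roll": 0}
    - {"translation": [1.48,2.99,0],"roll": 0}
    - {"translation": [1.48,2.99,0],"roll": 0}
    - {"translation": [0,0,0],"roll": 0}
    - {"translation": [0,0,0],"roll": 0}

```text
time: 15.73
tool_pos: [0.4514, -0.0498, 0.1327]
tool_rot: [3.142, 0.0, 2.762]
contact_force: [0.3, -0.9, -1.8]
opening: 0.0218
grip_force: 39.8
```

```bash
python3 - <<'E'
from h import *
o=observe();cal=get_calibration('wrist');np.save('cal_m.npy',cal,allow_pickle=True);im=save('wrist','m.png');print(o['time'],o['tool_pos'],o['contact_force'],o['tool_rot'])
hsv=cv2.cvtColor(im,cv2.COLOR_RGB2HSV)
m=cv2.inRange(hsv,(4,120,100),(18,255,255)); n,l,s,c=cv2.connectedComponentsWithStats(m)
for i in range(1,n):
  if s[i,4]>15:
    q=atz('wrist',c[i],.036,cal)[:2]-[.512,-.0643]; yw=.0797;x=q@[np.cos(yw),np.sin(yw)];y=q@[-np.sin(yw),np.cos(yw)]
    print(s[i],c[i],np.hypot(x,y),np.arctan2(y,x)%(2*np.pi)-np.pi-.421)
E
```

```text
15.7333 [ 0.45143471 -0.04980383  0.1327205 ] [ 0.33026398 -0.87397821 -1.83691691] [3.14156397e+00 7.95895507e-05 2.76221214e+00]
[ 290    0  126   84 7052] [352.68519569  33.07855927] 0.19170254341967113 -1.0868672821665217
[552 170   8  40 167] [555.62874251 189.37724551] 0.21793234134913408 -2.0629278505061674
[251 222  21  21 202] [262.7029703  230.97524752] 0.054175067988387844 -0.4698830819296182
[ 507  224   53   67 1650] [535.83757576 260.27575758] 0.19915883538866108 -2.3300582056561203
[228 238  16  13 112] [235.26785714 244.03571429] 0.057925314505203114 -0.050876966928081024
[224 280   5  10  40] [225.625 284.425] 0.05183255032462028 0.5972476520297747
[326 280  11  61 360] [331.73888889 309.99166667] 0.03830154853422209 -2.950607689474435
[220 304   6  13  44] [222.72727273 308.38636364] 0.057467504117849975 0.9877499939958085
[220 325   6   8  34] [222.73529412 328.76470588] 0.0665394606539864 1.2642486897166212
[ 104  324  370   44 3678] [319.57069059 358.18814573] 0.07025909586281569 2.632097295588238
```

step_arm:
  commands:
    - {"translation": [0,0,8],"roll": 0}
    - {"translation": [0,0,9],"roll": 0}
    - {"translation": [0,0,9],"roll": 0}
    - {"translation": [0,0,8],"roll": 0}
    - {"translation": [0,0,0],"roll": 0}

```text
time: 16.2
tool_pos: [0.4501, -0.0497, 0.0966]
tool_rot: [-3.141, -0.004, 2.762]
contact_force: [0.2, 0.1, -1.5]
opening: 0.0221
grip_force: 39.8
```

step_arm:
  commands:
    - {"translation": [-1.46,-2.96,0],"roll": 0}
    - {"translation": [-1.46,-2.96,0],"roll": 0}
    - {"translation": [-1.46,-2.96,0],"roll": 0}
    - {"translation": [-1.46,-2.96,0],"roll": 0}
    - {"translation": [-1.46,-2.96,0],"roll": 0}
    - {"translation": [-1.46,-2.96,0],"roll": 0}
    - {"translation": [-1.46,-2.96,0],"roll": 0}
    - {"translation": [-1.46,-2.96,0],"roll": 0}
    - {"translation": [-1.46,-2.96,0],"roll": 0}
    - {"translation": [0,0,0],"roll": 0}
    - {"translation": [0,0,0],"roll": 0}
    - {"translation": [0,0,0],"roll": 0}

```text
time: 17.2
tool_pos: [0.4538, -0.0798, 0.0988]
tool_rot: [-3.141, 0.0, 2.762]
contact_force: [0.2, -0.1, -2.0]
opening: 0.022
grip_force: 39.8
```

step_arm:
  commands:
    - {"translation": [-0.4,-0.8,0],"roll": 0}
    - {"translation": [-0.4,-0.8,0],"roll": 0}
    - {"translation": [-0.35,-0.7,0],"roll": 0}
    - {"translation": [0,0,0],"roll": 0}
    - {"translation": [0,0,0],"roll": 0}
    - {"translation": [0,0,0],"roll": 0}

```text
time: 17.7
tool_pos: [0.454, -0.0821, 0.0987]
tool_rot: [3.141, -0.0, 2.762]
contact_force: [-0.4, 2.0, -2.9]
opening: 0.0219
grip_force: 39.8
```

step_arm:
  commands:
    - {"translation": [0.8,1.6,0],"roll": 0}
    - {"translation": [0,0,-8],"roll": 0}
    - {"translation": [0,0,-15],"roll": 0}
    - {"translation": [0,0,-25],"roll": 0}
    - {"translation": [0,0,-30],"roll": 0}
    - {"translation": [0,0,-30],"roll": 0}
    - {"translation": [0,0,-25],"roll": 0}
    - {"translation": [-8,8,-10],"roll": 0}
    - {"translation": [-12,13,-6],"roll": 0}
    - {"translation": [-12,13,0],"roll": 0}
    - {"translation": [-3,3,0],"roll": 0}
    - {"translation": [0,0,0],"roll": 0}
    - {"translation": [0,0,0],"roll": 0}

```text
time: 18.78
tool_pos: [0.4993, -0.059, 0.2475]
tool_rot: [-3.141, -0.001, 2.762]
contact_force: [-0.3, -0.5, -1.5]
opening: 0.0215
grip_force: 39.8
```

```bash
python3 - <<'E'
from h import *
o=observe();cal=get_calibration('wrist');np.save('cal_n.npy',cal,allow_pickle=True);im=save('wrist','n.png');print(o['time'],o['tool_pos'],o['contact_force'],o['tool_rot'])
np.set_printoptions(suppress=True)
print(proj('wrist',[[.4562,-.0688,.045],[.512,-.0643,.058],[.54,-.062,.083]],cal))
for n in ('white_cap','needle','carousel'): print(n,search_frame('wrist',n))
c=im[130:270,180:370]
cv2.imwrite('pics/n2.png',cv2.resize(c,None,fx=4.2,fy=4.2,interpolation=cv2.INTER_CUBIC)[:,:,::-1])
E
```

```text
18.7833 [ 0.49934997 -0.05901174  0.24747201] [-0.28303201 -0.47785939 -1.53983142] [-3.14102727e+00 -1.20786298e-03  2.76228272e+00]
[[254.1611314  151.05627084]
 [278.91266981 202.64571376]
 [292.01431989 234.59592127]]
white_cap []
needle [{'at': [0.4962, -0.0532, 0.0453], 'confidence': 0.97}]
carousel [{'at': [0.5078, -0.0622, 0.0637], 'confidence': 0.81}]
```

View pics/n2.png

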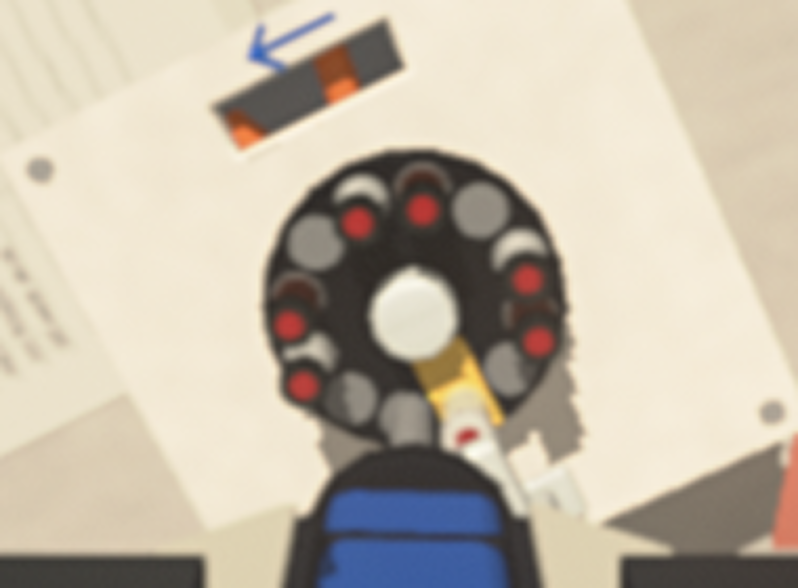

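```bash
python3 - <<'E'
from h import *
cal=np.load('cal_n.npy',allow_pickle=True).item()
f=lambda u,v,z: atz('wrist',(180+u/4.2,130+v/4.2),z,cal)[:2]
a,b=f(40,170,.045),f(771,411,.045); d=b-a
yaw=np.arctan2(d[1],d[0])-np.pi/4
print('yaw diag',yaw,np.hypot(*d)/np.sqrt(2),'centre',(a+b)/2)
p=np.array([f(u,v,.083) for u,v in ((358,223),(423,210),(527,279),(538,342),(289,325),(303,385),(467,436))])
q6=p[:6]; c=np.array([.512,-.0643])
from scipy.optimize import least_squares
k=None
def ang(c,pp): return np.arctan2(pp[:,1]-c[1],pp[:,0]-c[0])
k=np.round((ang(c,q6)-yaw)/(np.pi/6))
def res(t):
    th=t[2]+k*np.pi/6; return np.r_[q6[:,0]-t[0]-.028*t[3]*np.cos(th),q6[:,1]-t[1]-.028*t[3]*np.sin(th)]
s=least_squares(res,[*c,yaw,1]);print(s.x,np.abs(s.fun).max(),'shaft',s.x[2]-yaw,s.x[2]-.0797)
print('white',ang(s.x[:2],p[6:])-s.x[2],np.hypot(*(p[6]-s.x[:2])))
for e in (((335,50),(343,95)),):
    O=(a+b)/2
    for pt in e[0]:
        r=f(*pt,.036)-O; print(np.arctan2(r[1],r[0])-yaw-.421+np.pi)
E
```

```text
yaw diag 0.07829234974471933 0.13587546828546598 centre [ 0.51208326 -0.06476457]
[ 0.51182557 -0.06467744  0.07476861  0.99648697] 0.0001637146852328437 shaft -0.0035237426409198275 -0.0049313928962004955
white [0.00730178] 0.027228401456395768Traceback (most recent call last):
  File "<stdin>", line 20, in <module>
TypeError: Value after * must be an iterable, not int
```

Shaft fit: -0.004 rad, so the white-capped vial is under the needle. I'll carry the pick back.

step_arm:
  commands:
    - {"translation": [7,16,0],"roll": 0}
    - {"translation": [12,28,0],"roll": 0}
    - {"translation": [15,34,0],"roll": 0}
    - {"translation": [15,34,0],"roll": 0}
    - {"translation": [15,34,0],"roll": 0}
    - {"translation": [15,34,0],"roll": 0}
    - {"translation": [15,34,0],"roll": 0}
    - {"translation": [15,34,0],"roll": 0}
    - {"translation": [15,34,0],"roll": 0}
    - {"translation": [15,34,0],"roll": 0}
    - {"translation": [12,28,0],"roll": 0}
    - {"translation": [10,22,0],"roll": 0}
    - {"translation": [6,14,0],"roll": 0}
    - {"translation": [0,0,0],"roll": 0}
    - {"translation": [0,0,0],"roll": 0}

```text
time: 20.23
tool_pos: [0.4855, 0.3559, 0.2473]
tool_rot: [-3.141, -0.0, 2.763]
contact_force: [1.2, -0.3, -1.2]
opening: 0.0219
grip_force: 39.8
```

```bash
python3 - <<'E'
from h import *
read_camera('side');o=observe();p=o['tool_pos'];y=o['tool_rot'][2]
d=np.array([.4853,.3585])-p[:2]
print(o['time'],p,o['tool_rot'],'mm',1000*(d@[np.cos(y),np.sin(y)]),1000*(d@[np.sin(y),-np.cos(y)]))
E
```

```text
20.2833 [0.48570149 0.35517731 0.24750773] [-3.14068395e+00 -1.14612245e-04  2.76187262e+00] mm 1.6044828984183839 2.937187534831798
```

step_arm:
  commands:
    - {"translation": [1.6,2.9,10],"roll": 0}
    - {"translation": [0,0,20],"roll": 0}
    - {"translation": [0,0,25],"roll": 0}
    - {"translation": [0,0,20],"roll": 0}
    - {"translation": [0,0,10],"roll": 0}
    - {"translation": [0,0,0],"roll": 0}
    - {"translation": [0,0,0],"roll": 0}

```text
time: 20.87
tool_pos: [0.4857, 0.3586, 0.1628]
tool_rot: [-3.141, -0.0, 2.761]
contact_force: [-0.9, -0.2, -1.1]
opening: 0.0217
grip_force: 39.8
```

step_arm:
  commands:
    - {"translation": [0.4,0,6],"roll": 0}
    - {"translation": [0,0,6],"roll": 0}
    - {"translation": [0,0,6],"roll": 0}
    - {"translation": [0,0,0],"roll": 0}
    - {"translation": [0,0,0],"roll": 0}

```text
time: 21.28
tool_pos: [0.4849, 0.3592, 0.1444]
tool_rot: [-3.141, -0.0, 2.762]
contact_force: [-0.2, 0.4, -1.3]
opening: 0.0219
grip_force: 39.8
```

step_arm:
  commands:
    - {"translation": [0,0,8],"roll": 0}
    - {"translation": [0,0,10],"roll": 0}
    - {"translation": [0,0,10],"roll": 0}
    - {"translation": [0,0,10],"roll": 0}
    - {"translation": [0,0,6],"roll": 0}
    - {"translation": [0,0,0],"roll": 0}
    - {"translation": [0,0,0],"roll": 0}

```text
time: 21.87
tool_pos: [0.4849, 0.3592, 0.1001]
tool_rot: [-3.141, -0.001, 2.762]
contact_force: [0.5, 0.0, -1.5]
opening: 0.0217
grip_force: 39.8
```

step_arm:
  commands:
    - {"translation": [0,0,3],"roll": 0}
    - {"translation": [0,0,2],"roll": 0}
    - {"translation": [0,0,0],"roll": 0}
    - {"translation": [0,0,0],"roll": 0}

```text
time: 22.2
tool_pos: [0.4851, 0.3594, 0.0959]
tool_rot: [3.141, 0.0, 2.762]
contact_force: [-0.3, 0.3, -2.4]
opening: 0.022
grip_force: 39.8
```

step_arm:
  commands:
    - {"translation": [0,0,1.5],"roll": 0}
    - {"translation": [0,0,1],"roll": 0}
    - {"translation": [0,0,0],"roll": 0}
    - {"translation": [0,0,0],"roll": 0}

```text
time: 22.53
tool_pos: [0.4852, 0.3594, 0.0938]
tool_rot: [3.141, 0.0, 2.762]
contact_force: [-1.3, -0.2, 3.8]
opening: 0.0216
grip_force: 39.8
```

Flange seated (upward force felt). Releasing.

step_arm:
  commands:
    - {"translation": [0,0,0],"roll": 0}
    - {"translation": [0,0,0],"roll": 0}
    - {"translation": [0,0,0],"roll": 0}
    - {"translation": [0,0,0],"roll": 0}
    - {"translation": [0,0,0],"roll": 0}
    - {"translation": [0,0,0],"roll": 0}
    - {"translation": [0,0,0],"roll": 0}
    - {"translation": [0,0,0],"roll": 0}
    - {"translation": [0,0,0],"roll": 0}
    - {"translation": [0,0,0],"roll": 0}
  fingers: 0.9

```text
time: 23.37
tool_pos: [0.4851, 0.3593, 0.0932]
tool_rot: [3.141, 0.0, 2.762]
contact_force: [-0.3, 0.4, -0.2]
opening: 0.0812
grip_force: 0.0
```

step_arm:
  commands:
    - {"translation": [0,0,-8],"roll": 0}
    - {"translation": [0,0,-15],"roll": 0}
    - {"translation": [0,0,-25],"roll": 0}
    - {"translation": [0,0,-30],"roll": 0}
    - {"translation": [0,0,-30],"roll": 0}
    - {"translation": [0,0,-30],"roll": 0}
    - {"translation": [0,0,-10],"roll": 0}
    - {"translation": [15,0,0],"roll": 0}
    - {"translation": [25,0,0],"roll": 0}
    - {"translation": [25,0,0],"roll": 0}
    - {"translation": [15,0,0],"roll": 0}
    - {"translation": [0,0,0],"roll": 0}
    - {"translation": [0,0,0],"roll": 0}

```text
time: 24.45
tool_pos: [0.4099, 0.3892, 0.2407]
tool_rot: [-3.141, -0.0, 2.764]
contact_force: [0.7, -0.1, -0.3]
opening: 0.0825
grip_force: 0.0
```

```bash
python3 - <<'E'
from h import *
o=observe();cal=get_calibration('wrist');im=save('wrist','p.png');print(o['time'],o['tool_pos'],o['opening'])
for n in ('pick','stand'): print(n,[(np.round(d['at'],3).tolist(),round(d['confidence'],2)) for d in search_frame('wrist',n)])
c=im[190:360,190:390]
cv2.imwrite('pics/p2.png',cv2.resize(c,None,fx=3.5,fy=3.5,interpolation=cv2.INTER_CUBIC)[:,:,::-1])
E
```

```text
24.45 [0.4098565  0.38923374 0.24070049] 0.08245007969742525
pick [([0.483, 0.361, 0.091], 0.97)]
stand [([0.376, 0.237, 0.082], 0.76), ([0.376, 0.522, 0.064], 0.71), ([0.476, 0.367, 0.067], 0.63)]
```

```bash
python3 -c "
from cell import *
print(hand_in())"
```

```text
the job is handed in; nothing more can be done
None
```

I turned the wheel to an estimated -0.004 rad of the needle using the pick through the slot, put the pick back in its stand with contact felt at its starting height, and handed the job in at about 24.5 s; no result came back.

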